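# Build up the reaction-tube rack

## Task

Assemble the tube rack: take the plate without the big openings from the sloping rack and lower it over the four posts until it lies fully home on their lower shoulders, then stack the plate with the four big openings above it, fully home on the upper shoulders, handles up. Lower each plate in the hand rather than dropping it, and leave the tubes, the ring and the bottle where they stand.

Things in the scene. Friction and masses are not known exactly. Their poses are not given: they have to be found in the camera images.
- stand: Fixed steel slab 190 (x) x 110 (y) x 10 mm, origin under its centre on the bench, z up. Four posts at x +-73, y +-33 mm: 30 mm wide up to z 22 (lower shoulder), 20 mm wide up to z 82 (upper shoulder), then a 9 mm pin up to z 104, its last 8 mm tapered. Floor plate is home with its origin at z 22, top plate at z 82, each with x along the stand's x, either way round.
- floor_plate: Aluminium plate 180 x 100 x 6 mm (x along, y across), origin at the centre of its underside, z out of the face with the handle: mid-plate steel fin 70 mm along x, 12 mm thick across y, grip bar 26 to 46 mm above the underside. Corner holes at x +-73, y +-33 mm, 24 mm wide; no other openings. About 0.3 kg. Starts on the slope of the rack, length up the slope.
- top_plate: Aluminium plate 180 x 100 x 6 mm (x along, y across), origin at the centre of its underside, z out of the face with the handle: mid-plate steel fin 70 mm along x, 12 mm thick across y, grip bar 26 to 46 mm above the underside. Corner holes at x +-73, y +-33 mm, 13 mm wide, plus four 30 mm openings round the handle. About 0.3 kg. Starts beside the floor plate on the rack.
- rack: Dark grey draining rack, fixed, 178 (x) x 262 (y) mm, 115 mm high; origin at the middle of its footprint on the bench, z up. Its top slopes at 30 degrees, rising along +x, 66 mm above the origin, with a 9 mm lip at the low -x edge. The plates lie on it handle up at y -66 and +66 mm, in either order, z axes leaning 30 degrees to the rack's -x.
- tube_a: Bystander: upright open steel reaction tube, 40 mm diameter, 95 mm high; origin at the centre of its underside.
- tube_b: Bystander: the same, 75 mm high.
- flange: Bystander: flat steel ring 84 mm outside, 42 mm inside, 16 mm thick, lying on the bench; origin at the centre of its underside.
- bottle: Bystander: white plastic bottle 48 mm in diameter, 100 mm high, standing; origin at the centre of its underside.
There are look-alikes about, which are no part of the job. What is meant by the stand is not pink, and is the smaller of those in its own colour. What is shaped like the floor_plate but pink is not meant.

How it is judged:
By the outcome, as a careful person would: the job done as asked, in the order asked, and still so for the second after the job is handed in, with the robot touching nothing.
It also fails if it takes over 72 s, if anything falls off the work surface, if the arm or the gripper's body presses on something with over 40 N, if the wrist force passes 120 N, or if a joint passes its speed limit or range.

## Robot

A 6-joint arm with a two-finger parallel gripper is mounted at the origin on the work surface. World frame = base frame: x ahead of the robot, y to its left, z up, the work surface at z = 0. Lengths are in mm, angles in degrees, forces in N, time in s.
With the tool pointing down it reaches from about 300 to 850 mm from the base axis. Payload 4.2 kg.
Tool frame: the origin (TCP) lies on the centre line of the jaws, within the pads' length; the fingertips stand 11 mm ahead of it and the grasp point (between the pads) lies 8 mm behind it; z points along the fingers, y is the line along which they close (so a half turn about z gives the same grasp; the last joint's range is limited). The gripper opens to 91 mm and grips with 3 to 60 N. Pads are 32 mm wide; open, the fingers measure 118 mm over their backs; the gripper's body (76 mm by 178 mm) begins 60 mm behind the grasp point.
Start: joints at [-69.844, 18.312, 89.639, -0, 72.044, -1.146], TCP at [208.897, -535.727, 224.976] pointing down, gripper open.
Joint ranges: [-177.97, 177.97], [-48.28, 115.42], [12.27, 149.76], [-77.06, 257.06], [2.81, 150.46], [-146.56, 146.56]. Speed limits (degrees/s): [147.25, 147.25, 180, 180, 180, 180].

## Interface

Orientations are given as [roll, pitch, yaw] about the fixed x, y, z axes, in that order (R = Rz(yaw) Ry(pitch) Rx(roll)).
In Python, from workcell import env, grab_frame, camera_model, models gives the robot as it stands.
- The arm moves only by the shell command python3 -m crank 'ROWS' [FORCE]. ROWS is text: rows parted by semicolons, each of 7 numbers parted by spaces: the closure, from -1 (fully open) to 1 (shut), so that 0 is half open, then the shift along the tool's x, y, z in mm, then the turn, a rotation vector about the tool's x, y, z in degrees. A call has 1 to 10 rows; each row shifts and turns the commanded pose from where the row before left it, along the tool's axes as they then stand; what a row does not reach is not made up. A row lasts 1/8 s, in which the tool goes at most 62.5 mm and 10.7 degrees, less where a joint would pass 70% of its speed; a pose out of reach is approached as far as the arm can. A call is refused whole if a number of a shift passes 62.5 or a number of a turn 10.7, either way. A call with a gripper value outside its range is refused whole. The fingers move at their own pace and stop on an object; FORCE is the grip in N (left out, the last holds). Time passes only in rows, so rows that do not move let the fingers close. It gives the time, the measured TCP pose, the force, the opening and the grip force at its end, in the units of the state.
- env.state(): the state, without advancing time (a new reading comes with each control period).
- grab_frame(name): name is "side" or "top"; returns the picture (384x512x3 uint8, blue, green, red); there is no depth.
- camera_model(name): a dict with "K" (3x3 intrinsics, pixels), "k1" (the pictures are not rectified: a ray, as slopes to the right and down, at radius r is drawn at 1 + k1 r^2 times it, then the intrinsics apply), "R" (3x3) and "t" (3): a world point X has camera coordinates R X + t. Camera axes: x right, y down, z forward; pixel columns grow to the right and rows downward; lengths in mm; the calibration is good to about 2 mm. A picture is of the moment at which its call begins. camera_model takes no time and is no camera call.
- env.job_done(): hands the job in; it is judged then, once.
Trained networks look in the newest picture that a camera, given by its name, has taken for a name from the list of things; names that differ only in an ending like _2 or _b are one class to them, and where a whole thing is asked for, a point or a joint stands for the part that bears it (a point fixed in the world has none). Each returns a list of dicts, best first, with "p" (0 to 1); they miss things now and then, are a little off and sometimes report something else, mostly with a low value. They report only what shows in the picture. A call takes as long as a camera call. They do not tell look-alikes from the thing itself.
- models.search_frame(name, camera): "point" ([x, y, z] in mm, in world coordinates, good to about 4 mm: the middle of the surface that is visible of it).
The state is a dict: "time_s": time; "qpos": joint angles; "qvel": joint speeds; "effort": joint torques, N m; "ee_pos": TCP position; "ee_rot": TCP orientation; "force": force on the tool from outside, world axes, zero at the start; "torque": the same for the moment, N m; "gripper_width": finger opening in mm; "gripper_force": force on a finger pad.
Only numpy, scipy, OpenCV 4.12 (cv2) and the standard library are available. Lean on these libraries where they do the work, as an engineer would, in place of code of your own. Each camera call takes 0.05 s, during which the arm holds its last target. There are 200 camera calls.

## Working session

There is one attempt and no reset: what is moved stays moved. The work goes in short steps, Python scripts to look and compute and a shell command to move; the robot and the scene stay as the last step left them, time stands still between calls to the robot, and variables do not carry over. Pictures are saved under pics/ and viewed, at most 10 in all, crops included, and the job is handed in when it is done.

```bash
mkdir -p pics; ls; python3 - <<'E'
from workcell import env, grab_frame, camera_model, models
import cv2,numpy as np
for c in("side","top"):
    f=grab_frame(c); cv2.imwrite(f"pics/{c}0.png",f)
    m=camera_model(c); print(c,np.round(m["K"],1).tolist(),m["k1"],np.round(m["R"],4).tolist(),np.round(m["t"],1))
    for n in["stand","floor_plate","top_plate","rack","tube_a","flange","bottle"]:
        print(n,[(np.round(d["point"]).tolist(),round(d["p"],2)) for d in models.search_frame(n,c)])
print(env.state())
E
```

```text
pics
side [[371.6, 0.0, 248.0], [0.0, 371.6, 189.2], [0.0, 0.0, 1.0]] -0.04555995017465304 [[-0.8874, -0.4609, -0.0135], [-0.3276, 0.6509, -0.6849], [0.3245, -0.6033, -0.7285]] [ 506.2  196.  1062.2]
stand [([251.0, 430.0, 15.0], 0.83), ([517.0, 248.0, 5.0], 0.82), ([517.0, 589.0, 11.0], 0.82)]
floor_plate [([547.0, -217.0, 88.0], 0.93), ([356.0, 14.0, 4.0], 0.84), ([416.0, -471.0, 3.0], 0.75)]
top_plate [([422.0, -212.0, 95.0], 0.57)]
rack [([475.0, -156.0, 59.0], 0.82)]
tube_a [([770.0, -85.0, 65.0], 0.83), ([766.0, 96.0, 56.0], 0.48), ([472.0, -155.0, 58.0], 0.37)]
flange [([695.0, 8.0, 14.0], 0.55)]
bottle [([749.0, 203.0, 57.0], 0.67)]
top [[420.4, 0.0, 258.0], [0.0, 420.4, 201.9], [0.0, 0.0, 1.0]] -0.0406824815302404 [[-0.0117, -0.9999, 0.005], [-0.9945, 0.0112, -0.1046], [0.1045, -0.0062, -0.9945]] [  70.8  510.5 1486.2]
stand [([254.0, 439.0, 13.0], 0.94), ([523.0, 237.0, 16.0], 0.92), ([516.0, 597.0, 5.0], 0.77)]
floor_plate [([416.0, -487.0, 5.0], 0.91), ([365.0, 6.0, 5.0], 0.71), ([556.0, -227.0, 76.0], 0.69)]
top_plate [([423.0, -226.0, 80.0], 0.8)]
rack [([488.0, -217.0, 76.0], 0.89)]
tube_a [([780.0, -94.0, 72.0], 0.61)]
flange [([699.0, 3.0, 20.0], 0.75)]
bottle [([753.0, 186.0, 65.0], 0.62)]
{'time_s': 0.8, 'qpos': array([-6.98435331e+01,  1.83102189e+01,  8.96387073e+01,  9.94956374e-04,
        7.20439362e+01, -1.14562047e+00]), 'qvel': array([-0.01535173, -0.05755818,  0.0687108 , -0.12874465,  0.08819771,
        0.02578731]), 'effort': array([-3.45403851e-04, -4.12304914e+01, -2.32219273e+01,  7.29282154e-02,
        3.77873937e-02,  8.40345564e-06]), 'ee_pos': array([ 208.90293307, -535.72649023,  224.99478121]), 'ee_rot': array([ 1.79992845e+02, -8.03638208e-04,  2.13017808e+01]), 'force': array([-0.39885409,  0.45633975, -0.48231909]), 'torque': array([ 0.00948078,  0.03275472, -0.03112422]), 'gripper_force': 0.0, 'gripper_width': 91.06499995309704}
```

View pics/top0.png

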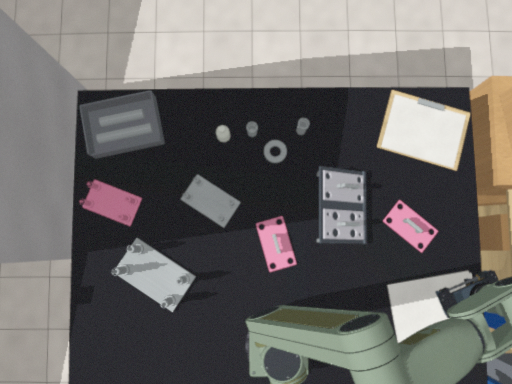

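View pics/side0.png

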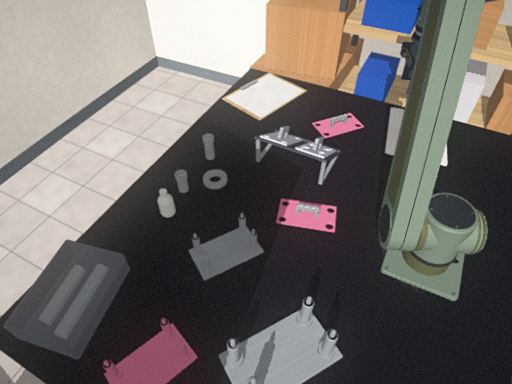

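The stand look-alikes in the top view are pink (112,202), large grey (153,275) and small grey (210,200). Small grey fits: it isn't pink, and it's the smaller of the two greys. The floor-plate look-alikes are grey on the rack (343,187) and pink at (276,243) and (410,226), so grey is meant. An enlarged crop should confirm both.

```bash
python3 - <<'E'
import cv2,numpy as np
t=cv2.imread("pics/top0.png");s=cv2.imread("pics/side0.png")
def c(im,x,y,w,h): return cv2.resize(im[y:y+h,x:x+w],(400,300),interpolation=cv2.INTER_CUBIC)
a=np.vstack([np.hstack([c(t,170,170,80,60),c(s,182,207,96,72)]),np.hstack([c(t,285,162,112,84),c(s,242,120,112,84)])])
cv2.imwrite("pics/crop1.png",a)
E
```

```text
(no output)
```

View pics/crop1.png

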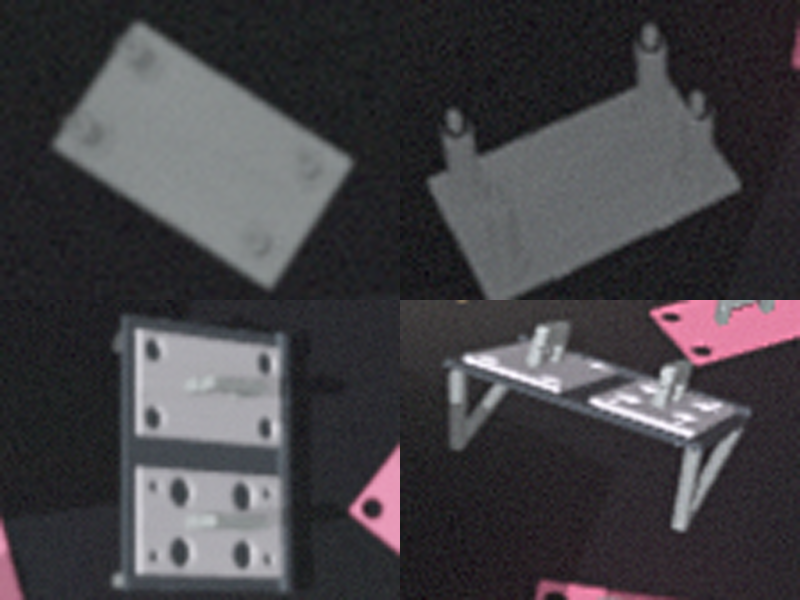

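Confirmed. The matte grey small stand's four posts show at top px ≈(198,181), (188,196), (232,203) and (222,218). The floor plate, with no big openings, is the upper plate on the rack (343,187). The top plate with openings is below it at (343,225). The handles lean right, so the rack's high side is world +y. Next I'll fit both poses.

```bash
cat > h.py <<'E'
import numpy as np,cv2
from scipy.optimize import least_squares
from scipy.spatial.transform import Rotation as Ro
from workcell import env, grab_frame, camera_model, models
CM={c:camera_model(c) for c in("top","side")}
def proj(c,X):
    m=CM[c];P=np.atleast_2d(X)@np.array(m["R"]).T+m["t"];s=P[:,:2]/P[:,2:]
    s=s*(1+m["k1"]*(s**2).sum(1,keepdims=True));K=np.array(m["K"])
    return s*[K[0,0],K[1,1]]+K[:2,2]
def plane(c,uv,z):  # world point at height z
    return least_squares(lambda q:(proj(c,[q[0],q[1],z])-uv).ravel(),[500,0]).x
def rz(a): return Ro.from_euler('z',a,degrees=True).as_matrix()
def plan(p,R,st=None):
    """shift in tool axes and rotvec (deg, tool axes) from the measured pose to p,R"""
    st=st or env.state();R0=Ro.from_euler('xyz',st["ee_rot"],degrees=True).as_matrix()
    return np.round(R0.T@(np.array(p)-st["ee_pos"]),1),np.round(np.degrees(Ro.from_matrix(R0.T@R).as_rotvec()),1)
E
cat > fit.py <<'E'
from h import *
def cr(u,sc,o,off): return (np.array(u,float)-off+.5)/sc-.5+o
# stand: (local xyz, camera, pixel)
post=[(140,55),(312,165),(90,130),(260,240)] # +x end: upper left
T=cr([(137,22),(353,160),(53,146),(272,292)],5,(170,170),(0,0))
P=cr(post,5,(170,170),(0,0))
S=cr([(455,115),(652,32),(697,98),(430,180),(741,186)],400/96,(182,207),(400,0))
sx=[(1,-1),(-1,-1),(1,1),(-1,1)] # local signs for T order
L=[]
for (a,b),t,p in zip(sx,T,P): L+=[((95*a,55*b,10),'top',t)]
L+=[((73,-33,104),'side',S[0]),((-73,-33,104),'side',S[1]),((-73,33,104),'side',S[2]),((95,-55,10),'side',S[3]),((-95,55,10),'side',S[4])]
def run(L,x0,cams,lift=lambda q:(rz(q[2]),[q[0],q[1],0])):
    def f(q):
        R,t=lift(q);return np.concatenate([(proj(c,R@np.array(l)+t)-u).ravel() for l,c,u in L if c in cams])
    r=least_squares(f,x0,loss='soft_l1');return r
if __name__=="__main__":
    for cams in(('top',),('side',),('top','side')):
        r=run(L,[520,240,57],cams);print("stand",cams,np.round(r.x,1),np.round(f:=r.fun,1).tolist())
    H=cr([(153,350),(265,363),(152,417),(265,428),(153,486),(266,494),(153,556),(265,560)],400/112,(285,162),(0,300))
    c,s=np.cos(np.pi/6),np.sin(np.pi/6)
    def rp(px,py): # plate point, top z6; slope frame at rack height 66 at origin
        return None
    # unknown slope offset d of the plates (lie against lip) along the slope
    H2=[(73,-33-66),(-73,-33-66),(73,33-66),(-73,33-66),(73,-33+66),(-73,-33+66),(73,33+66),(-73,33+66)]
    def f(q):
        R=rz(q[2]);o=[]
        for k,((a,b),u) in enumerate(zip(H2,H)):
            d=q[3]; X=np.array([(a+d)*c-6*s,b,66+(a+d)*s+6*c]);o.append(proj('top',R@X+[q[0],q[1],0])-u)
        return np.concatenate(o)
    # z0 (slope height at plate centre) fixed by d: weak -> regularise
    r=least_squares(lambda q:np.append(f(q),q[3]/5),[490,-227,88,0],loss='soft_l1');print("rack",np.round(r.x,1),np.round(r.fun,1).tolist())
    q=r.x
    for y in(-66,66):
        X=rz(q[2])@np.array([q[3]*c,y,66+q[3]*s])+[q[0],q[1],0]; print("plate",y,X.round(1), "side px handle", proj('side',rz(q[2])@np.array([q[3]*c-36*s,y,66+q[3]*s+36*c])+[q[0],q[1],0]).round(1),proj('top',rz(q[2])@np.array([q[3]*c-46*s,y,66+q[3]*s+46*c])+[q[0],q[1],0]).round(1))
    # rack corners side
    for a in(-1,1):
        for b in(-1,1): print(a,b,proj('side',rz(q[2])@np.array([89*a,131*b,66+89*a*s/c])+[q[0],q[1],0]).round(1),proj('top',rz(q[2])@np.array([89*a,131*b,66+89*a*s/c])+[q[0],q[1],0]).round(1))
E
python3 fit.py
```

```text
stand ('top',) [520.2 238.4  56.5] [-0.0, -0.0, 0.2, 0.3, 0.0, 0.2, -0.2, -0.6]
stand ('side',) [515.2 244.7  55.7] [-0.5, -0.6, 0.1, -0.8, 0.5, -0.2, -0.5, 0.7, 0.4, 0.8]
stand ('top', 'side') [517.4 241.6  55.8] [-0.6, 0.6, -0.7, 1.5, -0.8, 0.6, -1.4, 0.3, -0.5, -1.7, -0.1, -1.9, 0.3, -1.3, -0.6, -0.4, 0.2, -0.4]
rack [ 4.908e+02 -2.309e+02  8.830e+01 -1.000e-01] [-0.2, -0.2, -0.1, 0.2, 0.1, 0.1, 0.1, 0.1, -0.2, 0.0, -0.0, -0.0, -0.2, -0.1, 0.4, -0.0, -0.0]
plate -66 [ 556.8 -232.9   66. ] side px handle [[283.6 128.7]] [[351.4 185.5]]
plate 66 [ 424.9 -229.1   66. ] side px handle [[318.2 139.8]] [[351.6 223.9]]
-1 -1 [[275.1 130.9]] [[363.5 171.8]]
-1 1 [[339.2 151.9]] [[364.2 243.5]]
1 -1 [[253.2 135.4]] [[319.4 165.5]]
1 1 [[325.6 159.9]] [[319.2 242.5]]
```

```bash
cat >> h.py <<'E'
RX=Ro.from_euler('x',180,degrees=True).as_matrix()
def plate_tcp(o,yaw,tilt,back=0,gz=28): # tcp pose holding plate with origin o
    Rp=rz(yaw)@Ro.from_euler('y',-tilt,degrees=True).as_matrix()
    return np.array(o)+Rp@[0,0,gz+back],Rp@RX
FP=(556.8,-232.9,66.);TP=(424.9,-229.1,66.);RY=88.3
E
python3 - <<'E'
from h import *
p,R=plate_tcp(FP,RY,30,100);print(p,*plan(p,R))
print(plan(p,rz(RY)@RX))
E
```

```text
[ 554.90136038 -296.87183105  176.85125168] [409.1 -96.8  48.1] [ 17.5  26.5 -65.4]
(array([409.1, -96.8,  48.1]), array([  0.,   0., -67.]))
```

```bash
python3 -m crank '-1 58 -14 4 0 0 0;-1 58 -14 4 0 0 0;-1 58 -14 4 0 0 0;-1 58 -14 4 0 0 0;-1 58 -14 4 0 0 0;-1 58 -14 4 0 0 0;-1 58 -14 4 0 0 0;-1 0 0 0 0 0 -10;-1 0 0 0 0 0 -10;-1 0 0 0 0 0 -10' 30
python3 -m crank '-1 0 0 0 0 0 -10;-1 0 0 0 0 0 -10;-1 0 0 0 0 0 -10;-1 0 0 0 0 0 -7;-1 0 0 0 0 10 0;-1 0 0 0 0 10 0;-1 0 0 0 0 10 0;-1 0 0 0 0 0 0'
python3 - <<'E'
from h import *
p,R=plate_tcp(FP,RY,30,100);print(p,*plan(p,R),env.state()["qpos"].round(1))
E
```

```text
time_s: 2.05
ee_pos: [551.8, -296.6, 196.8]
ee_rot: [-180.0, 0.0, 51.7]
force: [0.6, 0.1, -0.6]
gripper_width: 91.0
gripper_force: 0.0
time_s: 3.05
ee_pos: [550.7, -299.3, 194.2]
ee_rot: [-179.8, -30.0, 88.0]
force: [0.0, 0.5, -0.9]
gripper_width: 90.7
gripper_force: 0.0
[ 554.90136038 -296.87183105  176.85125168] [-6.4  4.2 16.4] [-0.1 -0.  -0.3] [-41.1  33.7  75.   22.7  91.4 -42.7]
```

```bash
python3 -m crank '-1 -6 4 20 0 0 0;-1 0 0 30 0 0 0;-1 0 0 30 0 0 0;-1 0 0 20 0 0 0;-1 0 0 16 0 0 0;-1 0 0 0 0 0 0'
python3 - <<'E'
from h import *
p,R=plate_tcp(FP,RY,30,0);print(*plan(p,R),env.state()["force"])
t=grab_frame("top");s=grab_frame("side")
def c(im,x,y,w,h): return cv2.resize(im[y:y+h,x:x+w],(400,300),interpolation=cv2.INTER_CUBIC)
cv2.imwrite("pics/g1.png",np.hstack([c(t,285,150,112,84),c(s,230,90,112,84)]))
E
```

```text
time_s: 3.8
ee_pos: [556.9, -243.0, 93.3]
ee_rot: [-179.9, -30.0, 88.4]
force: [0.7, 0.2, -0.8]
gripper_width: 91.1
gripper_force: 0.0
[-5.  -0.4  0.7] [-0.1  0.   0.1] [ 0.68427939  0.15604152 -0.79807048]
```

View pics/g1.png

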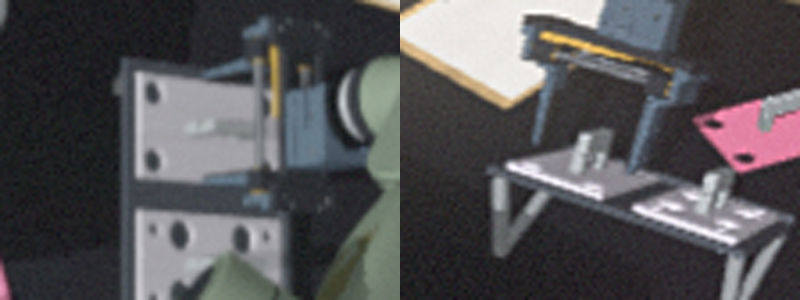

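The fingers straddle the floor plate's handle (left crop at about (230,128)), with the tips near the fin. I'll make the 5 mm correction along x and close.

```bash
python3 -m crank '-1 -5 0 0 0 0 0;1 0 0 0 0 0 0;1 0 0 0 0 0 0;1 0 0 0 0 0 0;1 0 0 0 0 0 0;1 0 0 0 0 0 0;1 0 0 0 0 0 0' 45
python3 - <<'E'
from h import *
p,R=plate_tcp(FP,RY,30,0);print(*plan(p,R),env.state()["force"])
E
```

```text
time_s: 4.78
ee_pos: [557.0, -248.5, 91.0]
ee_rot: [180.0, -30.0, 88.3]
force: [-0.2, -0.1, -0.3]
gripper_width: 33.7
gripper_force: 0.0
[ 1.  -0.7  1.5] [-0.  0.  0.] [-0.18206634 -0.12383002 -0.27773771]
```

```bash
python3 -m crank '1 0 0 0 0 0 0;1 0 0 0 0 0 0;1 0 0 0 0 0 0;1 0 0 -8 0 0 0;1 0 0 -15 0 0 0;1 0 0 -30 0 0 0;1 0 0 -40 0 0 0'
python3 - <<'E'
from h import *
p,_=plate_tcp((517.4,241.6,170),56.5,0,0);R=rz(56.5)@RX
print(p,plan(p,rz(88.3)@RX),env.state()["force"])
E
```

```text
time_s: 5.65
ee_pos: [555.3, -295.6, 172.4]
ee_rot: [-179.9, -30.0, 88.3]
force: [1.0, -0.5, -2.4]
gripper_width: 12.0
gripper_force: 45.0
[517.4 241.6 198. ] (array([476.8, -53.8, 246. ]), array([ -0.1, -30. ,  -0. ])) [ 0.95278572 -0.47444343 -2.35052108]
```

```bash
python3 -m crank '1 0 0 -20 0 -10 0;1 0 0 -20 0 -10 0;1 0 0 0 0 -10 0;1 50 -6 0 0 0 0;1 60 -6 0 0 0 0;1 60 -6 0 0 0 0;1 60 -6 0 0 0 0;1 60 -6 0 0 0 0;1 60 -6 0 0 0 0;1 60 -6 0 0 0 0'
python3 -m crank '1 60 -6 0 0 0 0;1 50 -6 0 0 0 0;1 15 0 0 0 0 0;1 0 0 0 0 0 10;1 0 0 0 0 0 10;1 0 0 0 0 0 10;1 0 0 0 0 0 2;1 0 0 0 0 0 0'
python3 - <<'E'
from h import *
p,_=plate_tcp((517.4,241.6,170),56.5,0,0);R=rz(56.5)@RX
print(plan(p,R),env.state()["force"])
t=grab_frame("top");s=grab_frame("side")
cv2.imwrite("pics/t1.png",t);cv2.imwrite("pics/s1.png",s)
def c(im,x,y,w,h): return cv2.resize(im[y:y+h,x:x+w],(400,300),interpolation=cv2.INTER_CUBIC)
cv2.imwrite("pics/h1.png",np.hstack([c(t,160,150,100,75),c(s,170,170,112,84)]))
E
```

```text
time_s: 6.9
ee_pos: [525.0, 100.9, 208.7]
ee_rot: [180.0, -0.0, 88.2]
force: [0.9, 0.2, -3.1]
gripper_width: 11.5
gripper_force: 45.0
time_s: 7.9
ee_pos: [517.1, 223.9, 207.9]
ee_rot: [180.0, 0.0, 56.4]
force: [1.1, 0.9, -2.2]
gripper_width: 11.9
gripper_force: 45.0
(array([14.9, -9.6,  9.9]), array([ 0. ,  0. , -0.1])) [ 1.07875869  0.86555914 -2.18556277]
```

View pics/h1.png

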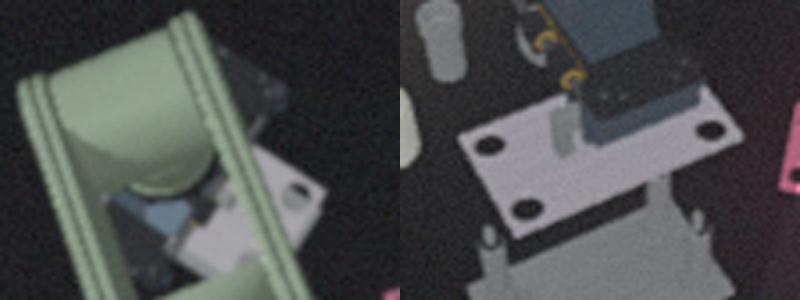

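```bash
cat > pfit.py <<'E'
from fit import *
st=env.state();tcp=st["ee_pos"];yaw=st["ee_rot"][2]
def go(L,cams,free_yaw=True):
    def f(q):
        R=rz(yaw+q[2]);o=tcp+R@[q[0],q[1],-28]
        return np.concatenate([(proj(c,R@np.array(l)+o)-u).ravel() for l,c,u in L if c in cams]+[[q[2]*.5]])
    r=least_squares(f,[0,0,0]);print(cams,"plate offset local x,y, yaw:",r.x.round(1),r.fun.round(1).tolist());return r.x
E
python3 - <<'E'
from pfit import *
s=cr([(458,135),(515,238),(745,138),(490,145),(527,208),(711,130)],400/112,(170,170),(400,0))
t=cr([(327,190),(297,195)],4,(160,150),(0,0))
L=[((90,-50,6),'side',s[0]),((90,50,3),'side',s[1]),((-90,50,6),'side',s[2]),((73,-33,5),'side',s[3]),((73,33,5),'side',s[4]),((-73,33,5),'side',s[5]),
((-90,-50,6),'top',t[0]),((-73,-33,5),'top',t[1])]
go(L,('side',));go(L,('top',));go(L,('top','side'))
E
```

```text
('side',) plate offset local x,y, yaw: [ 0.4  4.1 -0.6] [0.3, 0.4, -0.1, -0.1, -0.3, -0.4, -0.0, -0.2, 0.0, 0.2, 0.2, 0.2, -0.3]
('top',) plate offset local x,y, yaw: [-0.2 -3.1 -0.1] [-0.1, -0.2, 0.1, 0.2, -0.0]
('top', 'side') plate offset local x,y, yaw: [0.2 2.1 0.3] [-0.0, 0.3, 0.1, -0.5, -0.7, -1.4, -0.3, -0.3, 0.1, -0.2, -0.2, -0.7, -1.1, 0.9, -0.9, 1.3, 0.2]
```

Calibrated against the held plate, the two cameras now agree. The stand is at about (518.1, 241.2), yaw 56.4. Next I move above it.

```bash
python3 - <<'E'
from h import *
print(plan((518.1,241.2,143),rz(56.4)@RX))
E
```

```text
(array([14.8, -8.6, 64.8]), array([ 0.,  0., -0.]))
```

```bash
python3 -m crank '1 15 -9 10 0 0 0;1 0 0 30 0 0 0;1 0 0 20 0 0 0;1 0 0 5 0 0 0;1 0 0 0 0 0 0'
python3 - <<'E'
from h import *
print(plan((518.1,241.2,143),rz(56.4)@RX),env.state()["force"])
t=grab_frame("top");s=grab_frame("side")
cv2.imwrite("pics/t2.png",t);cv2.imwrite("pics/s2.png",s)
def c(im,x,y,w,h): return cv2.resize(im[y:y+h,x:x+w],(400,300),interpolation=cv2.INTER_CUBIC)
def d(im,x,y,w,h): return cv2.resize(im[y:y+h,x:x+w],(800,600),interpolation=cv2.INTER_CUBIC)
cv2.imwrite("pics/h2.png",d(s,182,200,96,72))
for a,b in((1,-1),(-1,-1),(-1,1),(1,1)): 
  for c in('side','top'): print(a,b,c,proj(c,rz(56.4)@[73*a,33*b,104]+[518.1,241.2,0]).round(1))
E
```

```text
time_s: 8.62
ee_pos: [517.9, 242.5, 142.4]
ee_rot: [-180.0, 0.0, 56.3]
force: [0.5, -0.9, -1.7]
gripper_width: 11.9
gripper_force: 45.0
(array([-1. ,  0.9, -0.6]), array([-0. ,  0. , -0.1])) [ 0.51779113 -0.92759895 -1.6783228 ]
1 -1 side [[194.1 232.6]]
1 -1 top [[194.2 178.6]]
-1 -1 side [[241.6 212.1]]
-1 -1 top [[229.7 201.6]]
-1 1 side [[253.  228.3]]
-1 1 top [[219.  217.8]]
1 1 side [[204.2 250.4]]
1 1 top [[183.4 194.6]]
```

View pics/h2.png

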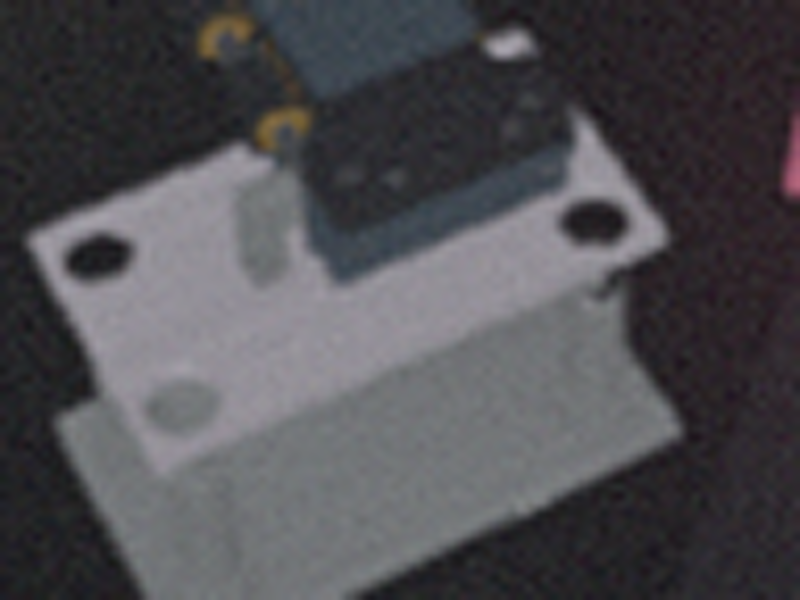

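The plate hovers just above the posts, with its holes at crop (99,257), (594,222) and (182,407). The pins have 7.5 mm of clearance, so I'll lower until they're through and check again there.

```bash
python3 -m crank '1 -1 1 10 0 0 0;1 0 0 10 0 0 0;1 0 0 6 0 0 0;1 0 0 0 0 0 0'
python3 - <<'E'
from h import *
print(plan((518.1,241.2,116),rz(56.4)@RX),env.state()["force"])
t=grab_frame("top");s=grab_frame("side")
cv2.imwrite("pics/t3.png",t);cv2.imwrite("pics/s3.png",s)
def c(im,x,y,w,h): return cv2.resize(im[y:y+h,x:x+w],(400,600),interpolation=cv2.INTER_CUBIC)
cv2.imwrite("pics/h3.png",np.hstack([cv2.resize(s[210:273,182:266],(560,420),interpolation=cv2.INTER_CUBIC),cv2.resize(t[180:240,205:240],(240,420),interpolation=cv2.INTER_CUBIC)]))
E
```

```text
time_s: 9.22
ee_pos: [517.7, 240.3, 115.8]
ee_rot: [-180.0, 0.1, 56.3]
force: [0.1, 0.8, -2.3]
gripper_width: 11.4
gripper_force: 45.0
(array([ 1. , -0.2, -0.2]), array([-0. ,  0.1, -0.1])) [ 0.1328104   0.76644293 -2.31688226]
```

View pics/h3.png

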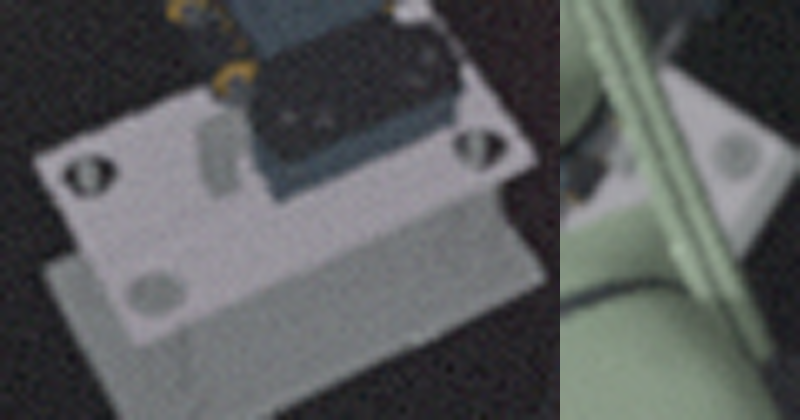

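```bash
cat > pin.py <<'E'
from h import *
from scipy.optimize import minimize
import sys
def hull(c,pts,o,S,n):
    uv=((proj(c,pts)-o+.5)*S-.5);h=cv2.convexHull(uv.astype(np.float32))[:,0]
    m=np.zeros((n*S,n*S),np.uint8);cv2.fillConvexPoly(m,np.round(h*16).astype(np.int32),255,cv2.LINE_AA,4)
    return m/255.
A=np.linspace(0,2*np.pi,40);C=np.c_[np.cos(A),np.sin(A)]
def circ(x,y,r,z): return np.c_[x+r*C[:,0],y+r*C[:,1],np.full(40,z)]
def fitpins(img,c,holes,hd,tcp,yaw,under,S=8,n=17,tip=104,zlow=None):
    g=cv2.cvtColor(img.astype(np.float32),cv2.COLOR_BGR2GRAY) if img.ndim==3 else img
    R=rz(yaw);o3=np.array([tcp[0],tcp[1],0.])
    def w(P): return P@R.T+o3
    def cost(q,full=False):
        tot=0;off=[]
        for a,b in holes:
            x,y=73*a,33*b
            ctr=proj(c,w(np.array([[x,y,under+6.]])))[0];o=np.round(ctr).astype(int)-n//2
            sh=np.array([q[0],q[1]])
            top=hull(c,w(circ(x,y,hd/2,under+6)),o-sh,S,n);bot=hull(c,w(circ(x,y,hd/2,under)),o-sh,S,n)
            px,py=x+q[2],y+q[3]
            zl=under-3 if zlow is None else zlow
            lo=hull(c,w(np.vstack([circ(px,py,4.5,zl),circ(px,py,4.5,tip-8),circ(px,py,2.,tip)])),o-sh,S,n)
            up=hull(c,w(np.vstack([circ(px,py,4.5,under+6),circ(px,py,4.5,tip-8),circ(px,py,2.,tip)])),o-sh,S,n)
            pin=np.maximum(lo*top,up);hb=top*bot*(1-pin);hs=top*(1-bot)*(1-pin);pl=(1-top)*(1-pin)
            dn=lambda m:cv2.resize(m,(n,n),interpolation=cv2.INTER_AREA)
            M=np.stack([cv2.GaussianBlur(dn(m),(0,0),.6) for m in(pin,hb,hs,pl)],-1)
            yy,xx=np.mgrid[:n,:n]+o[::-1][:,None,None]
            dist=np.hypot(xx-ctr[0]-q[0],yy-ctr[1]-q[1]);k=dist<(5.6 if hd>20 else 3.6)
            B=M[k];v=g[yy[k],xx[k]]
            sol,*_=np.linalg.lstsq(np.vstack([B,.3*np.eye(4)]),np.r_[v,.3*np.array([120,40,60,170])],rcond=None)
            tot+=((B@sol-v)**2).mean()
            off.append(sol.round())
        return (tot,off) if full else tot
    best=None
    for a in(-3,0,3):
        for b in(-3,0,3):
            r=minimize(cost,[0,0,a,b],method='Nelder-Mead',options=dict(initial_simplex=np.array([[0,0,a,b]]+[list(np.array([0,0,a,b])+np.eye(4)[i]*1.5) for i in range(4)]),xatol=.02,fatol=.01,maxiter=250))
            if best is None or r.fun<best.fun: best=r
    print(c,holes,"img shift",best.x[:2].round(2),"pin rel hole local mm",best.x[2:].round(2),"cost",round(best.fun,1),[o.tolist() for o in cost(best.x,True)[1]])
    return best.x
E
python3 - <<'E'
from pin import *
img=np.mean([grab_frame("side") for _ in range(6)],0);cv2.imwrite("pics/s3avg.png",img)
st=env.state();y=st["ee_rot"][2]
for h in([(1,-1),(-1,1)],[(1,-1)],[(-1,1)]): fitpins(img,"side",h,24,st["ee_pos"],y,st["ee_pos"][2]-28)
E
```

```text
side [(1, -1), (-1, 1)] img shift [0.3  0.62] pin rel hole local mm [ 1.37 -0.55] cost 252.1 [[116.0, 42.0, 162.0, 148.0], [115.0, 49.0, 166.0, 147.0]]
side [(1, -1)] img shift [0.25 0.89] pin rel hole local mm [0.88 0.19] cost 106.8 [[115.0, 43.0, 143.0, 154.0]]
side [(-1, 1)] img shift [0.36 0.55] pin rel hole local mm [ 1.81 -0.75] cost 105.8 [[115.0, 49.0, 170.0, 146.0]][ WARN:0@9.207] global loadsave.cpp:1063 imwrite_ Unsupported depth image for selected encoder is fallbacked to CV_8U.
```

The fit puts the pins at +1.3 mm in x and -0.4 mm in y from the hole centres, close to the planned position. I'll correct that and lower past the upper shoulder.

```bash
python3 -m crank '1 1.2 0.3 0 0 0 0;1 0 0 4 0 0 0;1 0 0 4 0 0 0;1 0 0 4 0 0 0;1 0 0 0 0 0 0'
python3 - <<'E'
from pin import *
print(plan((518.1,241.2,50),rz(56.4)@RX),env.state()["torque"].round(2))
E
```

```text
time_s: 10.25
ee_pos: [518.7, 241.2, 104.1]
ee_rot: [-180.0, 0.1, 56.3]
force: [0.7, -0.2, -3.2]
gripper_width: 11.7
gripper_force: 45.0
(array([-0.3, -0.4, 54.1]), array([-0. ,  0.1, -0.1])) [-0.05  0.01 -0.03]
```

```bash
python3 -m crank '1 0 0 6 0 0 0;1 0 0 8 0 0 0;1 0 0 8 0 0 0;1 0 0 8 0 0 0;1 0 0 8 0 0 0;1 0 0 8 0 0 0;1 0 0 3 0 0 0;1 0 0 0 0 0 0'
```

```text
time_s: 11.25
ee_pos: [519.0, 241.3, 55.4]
ee_rot: [-180.0, 0.0, 56.3]
force: [-0.3, 0.1, -2.1]
gripper_width: 11.7
gripper_force: 45.0
```

```bash
python3 -m crank '1 0 0 1 0 0 0;1 0 0 1 0 0 0;1 0 0 1 0 0 0;1 0 0 0 0 0 0'; python3 -m crank '1 0 0 1 0 0 0;1 0 0 1 0 0 0;1 0 0 0 0 0 0'
```

```text
time_s: 11.75
ee_pos: [519.0, 241.3, 52.6]
ee_rot: [180.0, 0.0, 56.3]
force: [-0.6, -0.1, -2.5]
gripper_width: 11.8
gripper_force: 45.0
time_s: 12.12
ee_pos: [519.0, 241.4, 50.9]
ee_rot: [180.0, -0.0, 56.3]
force: [-1.2, -1.3, 0.4]
gripper_width: 11.9
gripper_force: 45.0
```

Contact starts at about TCP z 51. I'll press slightly to confirm the plate is home.

```bash
python3 -m crank '1 0 0 1 0 0 0;1 0 0 0 0 0 0'; python3 -m crank '1 0 0 0.7 0 0 0;1 0 0 0 0 0 0'
```

```text
time_s: 12.38
ee_pos: [519.1, 241.4, 50.9]
ee_rot: [180.0, -0.0, 56.3]
force: [-2.5, -1.0, 7.0]
gripper_width: 11.5
gripper_force: 45.0
time_s: 12.62
ee_pos: [519.1, 241.4, 50.9]
ee_rot: [180.0, -0.0, 56.3]
force: [-4.3, -0.8, 12.0]
gripper_width: 12.0
gripper_force: 45.0
```

```bash
python3 -m crank '1 0 0 -1.5 0 0 0;0.2 0 0 0 0 0 0;-0.2 0 0 0 0 0 0;-0.2 0 0 0 0 0 0;-0.2 0 0 -10 0 0 0;-0.2 0 0 -40 0 0 0;-0.2 0 0 -60 0 0 0;-0.2 0 0 -50 0 0 0;-0.2 0 0 0 0 0 0'
python3 - <<'E'
from h import *
print(plan((519,241,200),rz(88.3)@RX))
p,R=plate_tcp(TP,RY,30,90);st=env.state();st["ee_rot"]=np.array([180,0,88.3])
print(p,plan(p,R,st))
t=grab_frame("top");cv2.imwrite("pics/t4.png",t);s=grab_frame("side")
cv2.imwrite("pics/h4.png",np.hstack([cv2.resize(s[200:275,180:280],(600,450),interpolation=cv2.INTER_CUBIC)]))
E
```

```text
time_s: 13.75
ee_pos: [521.5, 242.5, 215.9]
ee_rot: [179.7, -0.5, 56.3]
force: [-0.2, -0.2, 0.1]
gripper_width: 54.8
gripper_force: 0.0
(array([-2.7, -1.3, 15.9]), array([  0.5,  -0.4, -32. ]))
[ 423.1496916  -288.07403175  168.19099765] (array([-533.2,  -82.5,   47.7]), array([-0., 30.,  0.]))
```

View pics/h4.png

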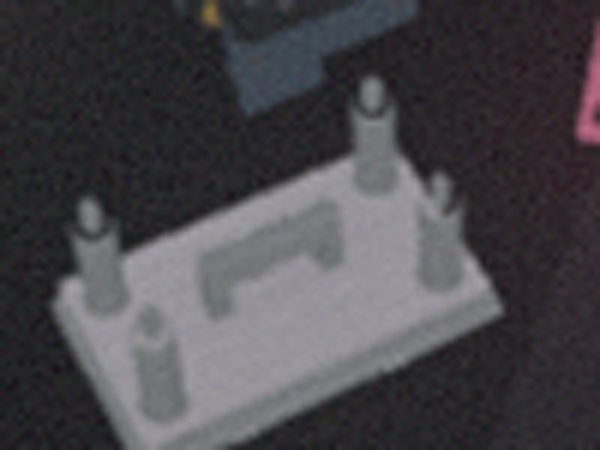

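The floor plate lies flat at the post bases, with all four posts through it. Now for the top plate.

```bash
python3 -m crank '-1 0 0 0 0 0 -10.6;-1 0 0 0 0 0 -10.7;-1 0 0 0 0 0 -10.7;-1 -59 -9 0 0 0 0;-1 -59 -9 0 0 0 0;-1 -59 -9 0 0 0 0;-1 -59 -9 0 0 0 0;-1 -59 -9 0 0 0 0;-1 -59 -9 0 0 0 0;-1 -59 -9 0 0 0 0'
python3 -m crank '-1 -60 -9 0 0 0 0;-1 -60 -9 0 0 0 0;-1 0 0 0 0 10 0;-1 0 0 0 0 10 0;-1 0 0 0 0 10 0;-1 0 0 0 0 0 0'
python3 - <<'E'
from h import *
p,R=plate_tcp(TP,RY,30,0);print(plan(p,R),env.state()["qpos"].round(1))
E
```

```text
time_s: 15.1
ee_pos: [442.2, -171.0, 208.8]
ee_rot: [-179.8, -0.1, 88.3]
force: [0.3, -0.3, 0.2]
gripper_width: 91.2
gripper_force: 0.0
time_s: 15.85
ee_pos: [421.1, -290.4, 206.8]
ee_rot: [-179.6, -30.2, 87.9]
force: [-0.8, 0.1, 0.1]
gripper_width: 91.0
gripper_force: 0.0
(array([-17.8,   2.5, 124.5]), array([-0.2, -0.2, -0.3])) [-48.5  24.5  89.4  20.   89.3 -50.9]
```

```bash
python3 -m crank '-1 -18 2.5 20 -0.2 -0.2 -0.3;-1 0 0 30 0 0 0;-1 0 0 30 0 0 0;-1 0 0 24 0 0 0;-1 0 0 19 0 0 0;-1 0 0 0 0 0 0'
python3 - <<'E'
from h import *
p,R=plate_tcp(TP,RY,30,0);print(plan(p,R),env.state()["force"])
E
```

```text
time_s: 16.6
ee_pos: [425.5, -241.2, 94.1]
ee_rot: [179.8, -29.9, 88.7]
force: [-0.4, 0.3, 0.8]
gripper_width: 91.0
gripper_force: 0.0
(array([-3.6, -1. ,  2.4]), array([-0. ,  0.1,  0.3])) [-0.39635627  0.32804835  0.80569098]
```

```bash
python3 -m crank '-1 -3 -1 2 0 0 0.3;1 0 0 0 0 0 0;1 0 0 0 0 0 0;1 0 0 0 0 0 0;1 0 0 0 0 0 0;1 0 0 0 0 0 0;1 0 0 0 0 0 0;1 0 0 0 0 0 0;1 0 0 0 0 0 0;1 0 0 0 0 0 0' 45
python3 -m crank '1 0 0 0 0 0 0;1 0 0 -8 0 0 0;1 0 0 -15 0 0 0;1 0 0 -30 0 0 0;1 0 0 -40 0 0 0;1 0 0 -20 0 -10 0;1 0 0 -20 0 -10 0;1 0 0 0 0 -10 0;1 0 0 0 0 0 0'
python3 - <<'E'
from h import *
print(plan((519,241.4,210),rz(88.3)@RX))
E
```

```text
time_s: 17.85
ee_pos: [425.1, -245.2, 91.4]
ee_rot: [179.8, -29.8, 88.3]
force: [-1.1, -0.5, 0.2]
gripper_width: 11.5
gripper_force: 45.0
time_s: 18.98
ee_pos: [422.9, -305.5, 209.9]
ee_rot: [179.8, 0.1, 88.4]
force: [-0.9, -0.0, -3.6]
gripper_width: 11.6
gripper_force: 45.0
(array([549.4,  80.5,  -1. ]), array([0.2, 0.1, 0.1]))
```

```bash
python3 -m crank '1 50 8 0 0.2 0 0;1 60 9 0 0 0 0;1 60 9 0 0 0 0;1 60 9 0 0 0 0;1 60 9 0 0 0 0;1 60 9 0 0 0 0;1 60 9 0 0 0 0;1 60 9 0 0 0 0;1 50 9 0 0 0 0;1 28 0 0 0 0 0'
python3 -m crank '1 0 0 0 0 0 10.6;1 0 0 0 0 0 10.7;1 0 0 0 0 0 10.6;1 0 0 0 0 0 0;1 0 0 0 0 0 0'
python3 - <<'E'
from h import *
st=env.state();print(plan((519,241.4,143),rz(56.3)@RX),st["force"])
img=np.mean([grab_frame("side") for _ in range(6)],0).round().astype(np.uint8);cv2.imwrite("pics/s5.png",img)
E
```

```text
time_s: 20.23
ee_pos: [521.2, 239.2, 205.5]
ee_rot: [-179.8, 0.1, 88.2]
force: [1.0, -0.3, -3.6]
gripper_width: 11.5
gripper_force: 45.0
time_s: 20.85
ee_pos: [520.6, 236.8, 206.0]
ee_rot: [-180.0, 0.2, 56.4]
force: [-0.9, -0.0, -3.3]
gripper_width: 11.9
gripper_force: 45.0
(array([ 3.2, -3.9, 63. ]), array([-0. ,  0.2,  0.1])) [-0.89375367 -0.01744017 -3.28050563]
```

```bash
python3 -m crank '1 3 -4 10 0 0.2 0.1;1 0 0 25 0 0 0;1 0 0 23 0 0 0;1 0 0 5 0 0 0;1 0 0 0 0 0 0;1 0 0 0 0 0 0'
python3 - <<'E'
from h import *
st=env.state();print(plan((519,241.3,136),rz(56.3)@RX),st["force"])
img=np.mean([grab_frame("side") for _ in range(4)],0).round().astype(np.uint8);cv2.imwrite("pics/s6.png",img)
E
```

```text
time_s: 21.9
ee_pos: [519.3, 242.3, 144.4]
ee_rot: [179.9, -0.1, 56.2]
force: [-0.8, -0.3, -1.9]
gripper_width: 11.5
gripper_force: 45.0
(array([-1. ,  0.3,  8.4]), array([ 0.1, -0.1, -0.1])) [-0.76801405 -0.31563615 -1.90977445]
```

```bash
python3 -m crank '1 -1 0.3 5 0 0 -0.1;1 0 0 5 0 0 0;1 0 0 4 0 0 0;1 0 0 0 0 0 0;1 0 0 2 0 0 0;1 0 0 0 0 0 0'
python3 - <<'E'
from h import *
st=env.state();print(plan((519,241.3,111.5),rz(56.3)@RX),st["force"],st["torque"])
E
```

```text
time_s: 22.85
ee_pos: [518.4, 240.9, 127.3]
ee_rot: [179.9, -0.0, 56.3]
force: [-0.6, -0.4, -3.8]
gripper_width: 11.7
gripper_force: 45.0
(array([ 0.7,  0.3, 15.8]), array([ 0.1, -0. ,  0. ])) [-0.58355714 -0.42676891 -3.78308456] [-0.00895303 -0.03500639 -0.00027633]
```

```bash
python3 -m crank '1 0.6 0.2 2 0 0 0;1 0 0 2 0 0 0;1 0 0 0 0 0 0'; python3 -m crank '1 0 0 2 0 0 0;1 0 0 1 0 0 0;1 0 0 0 0 0 0'
python3 - <<'E'
from pin import *
st=env.state();print(plan((519,241.3,111.5),rz(56.3)@RX),st["force"],st["torque"])
img=np.mean([grab_frame("side") for _ in range(6)],0).round().astype(np.uint8);cv2.imwrite("pics/s7.png",img)
y=st["ee_rot"][2]
for h in([(1,-1),(-1,1)],[(1,-1)],[(-1,1)]): fitpins(img,"side",h,13,st["ee_pos"],y,st["ee_pos"][2]-29.3,zlow=84)
E
```

```text
time_s: 23.22
ee_pos: [518.7, 241.2, 123.2]
ee_rot: [179.9, 0.0, 56.3]
force: [0.3, -0.1, -3.0]
gripper_width: 11.9
gripper_force: 45.0
time_s: 23.6
ee_pos: [518.8, 241.3, 120.3]
ee_rot: [179.9, -0.0, 56.3]
force: [-0.0, -0.5, -3.1]
gripper_width: 11.5
gripper_force: 45.0
(array([0.1, 0.1, 8.8]), array([ 0.1, -0. ,  0. ])) [-0.00401514 -0.5493136  -3.14563827] [-0.04830566 -0.07311796  0.02936504]
side [(1, -1), (-1, 1)] img shift [0.36 0.47] pin rel hole local mm [2.92 0.22] cost 14.8 [[118.0, 88.0, 138.0, 152.0], [115.0, 72.0, 139.0, 156.0]]
side [(1, -1)] img shift [0.5  0.39] pin rel hole local mm [3.48 0.62] cost 6.9 [[117.0, 93.0, 140.0, 153.0]]
side [(-1, 1)] img shift [0.33 0.46] pin rel hole local mm [2.68 0.09] cost 6.7 [[115.0, 68.0, 141.0, 155.0]]
```

The plate is past the tapers with no side force. The pins seem to sit towards +x in the holes, so I'll nudge it and keep lowering.

```bash
python3 -m crank '1 0.7 0 1 0 0 0;1 0 0 2 0 0 0;1 0 0 2 0 0 0;1 0 0 0 0 0 0'; python3 -m crank '1 0 0 1 0 0 0;1 0 0 1 0 0 0;1 0 0 0 0 0 0'
```

```text
time_s: 24.4
ee_pos: [519.1, 241.8, 115.1]
ee_rot: [179.9, 0.0, 56.3]
force: [-0.4, 0.1, -2.8]
gripper_width: 11.7
gripper_force: 45.0
time_s: 24.78
ee_pos: [519.3, 241.8, 113.3]
ee_rot: [179.9, -0.0, 56.3]
force: [0.1, -0.1, -3.8]
gripper_width: 11.9
gripper_force: 45.0
```

```bash
python3 -m crank '1 0 0 1 0 0 0;1 0 0 0 0 0 0'
```

```text
time_s: 25.02
ee_pos: [519.2, 241.8, 112.3]
ee_rot: [179.9, -0.0, 56.3]
force: [-0.8, 0.3, -3.0]
gripper_width: 12.0
gripper_force: 45.0
```

```bash
python3 -m crank '1 0 0 1 0 0 0;1 0 0 0 0 0 0'; python3 -m crank '1 0 0 1 0 0 0;1 0 0 0 0 0 0';  python3 -m crank '1 0 0 1 0 0 0;1 0 0 0 0 0 0'
```

```text
time_s: 25.28
ee_pos: [519.4, 241.9, 111.6]
ee_rot: [179.9, -0.0, 56.3]
force: [0.7, 0.3, -1.6]
gripper_width: 11.9
gripper_force: 45.0
time_s: 25.52
ee_pos: [519.5, 242.0, 111.2]
ee_rot: [179.9, -0.1, 56.3]
force: [-0.8, -0.4, 4.6]
gripper_width: 11.8
gripper_force: 45.0
time_s: 25.78
ee_pos: [519.5, 242.0, 111.2]
ee_rot: [179.9, -0.1, 56.3]
force: [-2.9, -0.4, 9.2]
gripper_width: 11.9
gripper_force: 45.0
```

It stops firmly at TCP z 111.2, as predicted for the upper shoulder. I'll release and retreat.

```bash
python3 -m crank '1 0 0 -1.3 0 0 0;0.2 0 0 0 0 0 0;-0.2 0 0 0 0 0 0;-0.2 0 0 0 0 0 0;-0.2 0 0 -10 0 0 0;-0.2 0 0 -40 0 0 0;-0.2 0 0 -50 0 0 0;-0.2 -50 0 -20 0 0 0;-0.2 -60 0 0 0 0 0;-0.2 -60 0 0 0 0 0'
python3 -m crank '-0.2 -60 0 0 0 0 0;-0.2 -60 0 0 0 0 0;-0.2 0 0 0 0 0 0'
python3 - <<'E'
from h import *
s=grab_frame("side");t=grab_frame("top")
a=cv2.resize(s[190:280,170:290],(800,600),interpolation=cv2.INTER_CUBIC)
a[:220,:240]=cv2.resize(t[165:220,180:240],(240,220))
cv2.imwrite("pics/h8.png",a)
E
```

```text
time_s: 27.02
ee_pos: [424.1, 99.3, 231.7]
ee_rot: [179.8, -0.1, 56.4]
force: [1.2, -0.9, 0.8]
gripper_width: 54.7
gripper_force: 0.0
time_s: 27.4
ee_pos: [356.1, -1.6, 231.4]
ee_rot: [179.8, -0.0, 56.0]
force: [0.2, -0.1, -0.4]
gripper_width: 55.0
gripper_force: 0.0
```

View pics/h8.png

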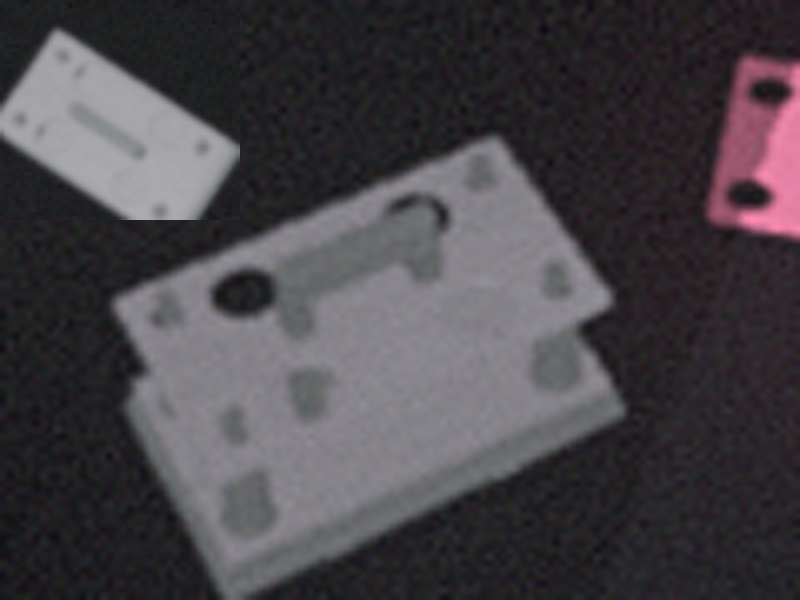

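The picture shows both plates home and level. The top plate's four pins stand through its holes at about (165,308), (480,170), (556,280) and (235,425), and its handle is up.

```bash
python3 -c "
from workcell import env
print(env.job_done())"
```

```text
the job is handed in; nothing more can be done
None
```

The tube rack is assembled on the small grey stand: the floor plate is home on the lower shoulders and the top plate is home above it, handles up. I handed the job in at about 28 s of the 72 s allowed; no verdict came back.

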